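# Run the target hanger into the alignment rail up to its stop

### The job

Pick up the white target hanger by its orange tab, carry it to the open blue end of the alignment rail, enter its foot there and slide it along to the red stop until the stop's black buffer is pressed fully in, then let go and leave it there against the buffer. Work gently: never push the hanger against the rail or its stop with 25 N or more, and leave the other things on the bench where they are.

Things in the scene. Friction and masses are not known exactly. Their poses are not given: they have to be found in the camera images.
- hanger: Inverted U of white sheet with ringed targets, 0.18 to 0.35 kg, same both ways round, standing on its two side plates. Origin: centre of its underside; z up, y along the rail when fitted. Side plates 60 mm long (y), 70 high, 5 thick, outer faces 70 mm apart (x). Bridge on top: z 70 to 76 mm, 44 mm long. T-foot hangs under the bridge between the plates.
- tab (a point): Centre of the orange grip tab, 99 mm above the hanger's origin. The tab stands on the bridge: 16 mm thick (hanger x), 40 mm long (y), z 76 to 122 mm. Pinch it from above, across x.
- foot (a point): Centre of the steel T-foot, 54 mm above the hanger's origin. Foot 17 mm wide (x), 10 mm high, 44 mm long (y), plus a slimmer nose (13 wide, 7 high) reaching 6 mm further at each end: 56 mm over all. Neck from foot up to the bridge: 6 mm wide, 40 mm long, 11 mm high.
- rail: Aluminium box profile on two pillars and a white base plate, fixed to the bench. Origin on the bench under the rail's middle, z up. It runs along its y from -130 mm (open end, blue flared mouth) to +130 mm (closed, black cap); the hanger enters along +y. Profile 30 mm wide (x), z 112 to 135 mm. A slot along its top, 10 mm wide, between lips 5 mm thick: the foot cannot go in from above.
- mouth (a point): Centre of the open end, at the foot centre's height when it runs on the channel floor (rail y -130 mm, z 122 mm). Channel inside: 20 mm wide, z 117 to 130 mm. Its first 16 mm have no lips; walls and floor there flare outward 2 to 4 mm. Foot on the floor: hanger origin at z 68 mm, bridge 3 mm above the rail; mid-channel: 69.5 mm.
- cap (a point): Top of the closed end of the rail, y +130 mm, z 135 mm. Between it and the mouth a red stop is clamped, at an unmeasured place that differs each time: the face of its black buffer, when out, is 122 to 182 mm behind the mouth, to be found by feel. Its red knob (22 mm across, top at z 152 mm) shows above the slot, its centre 32 mm behind that face. Stop and rail do not give way.
- slot (a point): Middle of the rail's channel, at y 0 of the rail, z 122 mm. About the black buffer in it: a friction plunger in the stop with 8 mm of travel and no reading. It takes 6 N to move (the hanger's own sliding friction of 1 to 3 N adds to this), stays where it is pushed and does not spring back; once it is fully in, on a hard end, the force rises steeply.
- screwdriver: Bystander: loose screwdriver lying beyond the rail. Leave it alone
- lens_ring: Bystander: loose black lens ring, 56 mm across, 14 mm high. Leave it alone
- white_box: Bystander: loose white carton, 75 x 85 x 85 mm. Leave it alone
- power_brick: Bystander: loose black power supply brick, 55 x 120 x 34 mm. Leave it alone
- cleaner: Bystander: loose white bottle with blue cap, 52 mm across, 140 mm high. Leave it alone
- screw_tray: Bystander: loose yellow screw tray, 120 x 90 x 25 mm. Leave it alone
- eyepiece: Bystander: loose white eyepiece with black cap, 44 mm across, 52 mm high, standing. Leave it alone
Not all that is in view belongs to the job. Leave any green look-alike of the hanger alone.

How it is judged:
By the outcome, as a careful person would: the job done as asked, in the order asked, and still so for the second after the job is handed in, with the robot touching nothing.
It also fails if it takes over 62 s, if anything falls off the work surface, if the arm or the gripper's body presses on something with over 40 N, if the wrist force passes 120 N, or if a joint passes its speed limit or range.

### The arm

A 7-joint arm with a two-finger parallel gripper is mounted at the origin on the work surface. World frame = base frame: x ahead of the robot, y to its left, z up, the work surface at z = 0. Lengths are in m, angles in rad, forces in N, time in s.
With the tool pointing down it reaches from about 0.4 to 0.925 m from the base axis. Payload 4.1 kg.
Tool frame: the origin (TCP) lies at the very end of the fingers, on their centre line; the grasp point (between the pads) lies 19 mm behind it (arm.hold_point_z is the distance from the TCP to the grasp point, in m); z points along the fingers, y is the line along which they close (so a half turn about z gives the same grasp; the last joint's range is limited). The gripper opens to 85 mm and grips with 20 to 120 N. Pads are 22 mm wide; open, the fingers measure 114 mm over their backs; the gripper's body (76 mm by 85 mm) begins 54 mm behind the grasp point. The pads swing forward as they close: fully open they stand 13 mm farther back than shut.
Start: joints at [-1.281, 0.398, 0.045, 1.537, -0.019, 1.207, -0.051], TCP at [0.246, 0.602, 0.231] pointing down, gripper open.
Joint ranges: [-2.82, 2.82], [-0.49, 2.23], [-1.37, 1.46], [0, 2.46], [-1.36, 4.5], [0.23, 2], [-2.94, 2.94]. Speed limits (rad/s): [2.57, 2.57, 3.14, 3.14, 3.14, 3.14, 3.14].

### API

Orientations are given as a unit quaternion [w, x, y, z].
In Python, from bench import arm gives the robot as it stands. The module is installed in compiled form; this text tells all that it offers.
- The arm moves only by the tool drive_tool, never from a script. Its argument "series" is a list of rows, each a list of 3 entries, a list of its own where there are three numbers: the opening in per cent of the stroke, from 0 (shut) to 100 (fully open), then the shift along the tool's x, y, z in mm, then the turn about the tool's z in degrees. A call has 1 to 5 rows; each row shifts and turns the commanded pose from where the row before left it, along the tool's axes as they then stand; what a row does not reach is not made up. A row lasts 1/8 s, in which the tool goes at most 62.5 mm and 10.7 degrees, less where a joint would pass 70% of its speed; a pose out of reach is approached as far as the arm can. A call with a gripper value outside its range is refused whole. The fingers move at their own pace and stop on an object; "squeeze" is the grip in N (left out, the last holds). Time passes only in rows, so rows that do not move let the fingers close. It gives the time, the measured TCP pose, the force, the opening and the grip force at its end, in the units of the state.
- arm.read_state(): the state, without advancing time (a new reading comes with each control period).
- arm.snapshot(name): name is "scene" or "top" or "wrist"; returns a dict with "color" (384x512x3 uint8, blue, green, red), "mtx" (3x3 intrinsics, pixels), "rvec" (rotation vector, rad) and "tvec" (3), from world to camera coordinates, as OpenCV has them; the wrist camera has in their place "tool_from_camera" (4x4, takes a point from camera to tool coordinates, whose origin is the TCP and whose axes are the flange's). Camera axes: x right, y down, z forward; pixel columns grow to the right and rows downward; lengths in m; the calibration is good to about 2 mm. A picture is of the moment at which its call begins: read the wrist's pose just before it. There is no depth.
- arm.close_job(): hands the job in; it is judged then, once.
The state is a dict: "t": time; "q": joint angles; "qvel": joint speeds; "joint_torque": joint torques, N m; "eef_pos": TCP position; "eef_rot": TCP orientation; "force": force on the tool from outside, world axes, zero at the start; "moment": the same for the moment, N m; "opening": finger opening in m; "gripper_force": force on a finger pad.
Only numpy, scipy, OpenCV 4.12 (cv2) and the standard library are available. Lean on these libraries where they do the work, as an engineer would, in place of code of your own. Each camera call takes 0.05 s, during which the arm holds its last target. There are 200 camera calls.

## Working session

There is one attempt and no reset: what is moved stays moved. The work goes in short steps, Python scripts to look and compute and a tool call to move; the robot and the scene stay as the last step left them, time stands still between calls to the robot, and variables do not carry over. Pictures are saved under pics/ and viewed, at most 10 in all, crops included, and the job is handed in when it is done.

Besides the shell and the picture viewer there is one more tool, called after "Emit:" as name([rows], argument=value, ...), one row to a line, values as JSON. drive_tool: Moves the arm, as the interface text tells. Its arguments: {"type":"object","properties":{"series":{"type":"array"},"squeeze":{"type":"number"}},"required":["series"]}

```bash
mkdir -p pics
python3 - <<'E'
from bench import arm
import cv2,pickle,numpy as np
s=arm.read_state();print(s['t'],s['eef_pos'],s['eef_rot'],s['opening'],s['force'])
d={n:arm.snapshot(n) for n in('scene','top')}
pickle.dump(d,open('v.pkl','wb'))
for n in d: cv2.imwrite(f'pics/{n}0.png',cv2.resize(d[n]['color'],(800,600))); print(n,d[n]['mtx'],d[n]['rvec'],d[n]['tvec'])
E
```

```text
0.0 [0.24615877 0.6008917  0.23025925] [-1.15254720e-04  1.93149375e-01  9.81168864e-01 -9.83205734e-04] 0.08525224945213952 [-0.53343458 -0.33198279  0.13187035]
scene [[358.15981959   0.         250.83120232]
 [  0.         358.15981959 191.4328758 ]
 [  0.           0.           1.        ]] [ 1.23403245  2.36189285 -0.89008412] [ 0.33355893 -0.2645399   1.36563227]
top [[361.7264232    0.         257.19880611]
 [  0.         361.7264232  190.05537608]
 [  0.           0.           1.        ]] [ 2.17499937 -2.22055939  0.01911121] [-0.02451043  0.5366301   1.0616984 ]
```

View pics/top0.png

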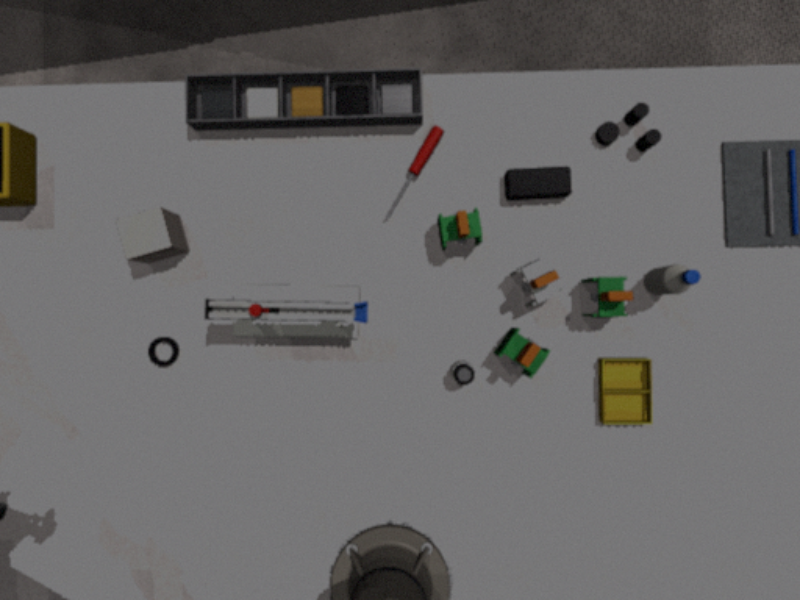

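View pics/scene0.png

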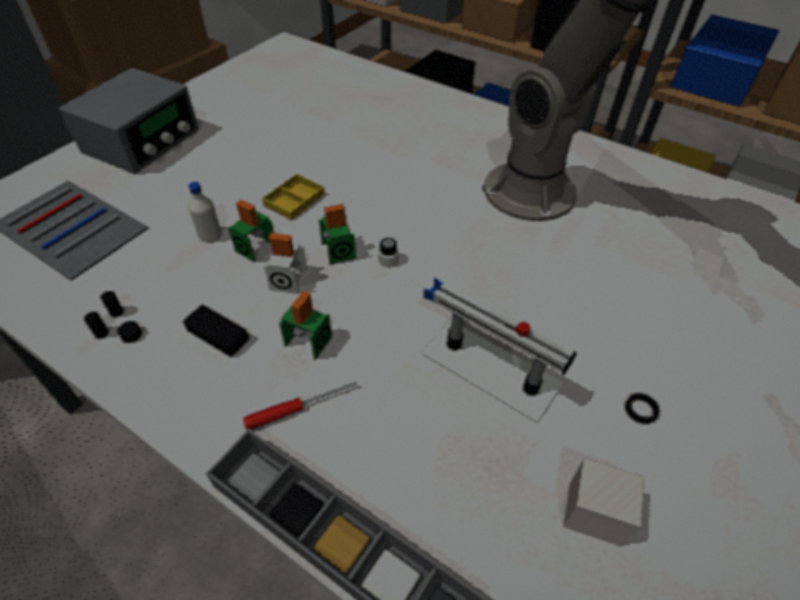

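The top view shows the white hanger's tab near (545,281), with green look-alikes around it. The rail's blue mouth is at (362,312), its cap at (207,309) and the red knob at (256,310). The scene view agrees: hanger at (283,265), mouth at (432,292).

```bash
cat > h.py <<'E'
import cv2,numpy as np,pickle
def cam(d):
    R=cv2.Rodrigues(np.array(d['rvec'],float))[0]; return d['mtx'],R,np.array(d['tvec'],float).ravel()
def plane(d,uv,z):
    K,R,t=cam(d); c=-R.T@t; out=[]
    for p in np.atleast_2d(uv):
        r=R.T@np.linalg.inv(K)@[p[0],p[1],1]; out.append(c+r*(z-c[2])/r[2])
    return np.array(out)
def tri(d1,p1,d2,p2):
    P=[]
    for d in(d1,d2):
        K,R,t=cam(d); P.append(K@np.c_[R,t])
    X=cv2.triangulatePoints(P[0],P[1],np.array(p1,float).reshape(2,1),np.array(p2,float).reshape(2,1)).ravel(); return X[:3]/X[3]
def blobs(img,lo,hi,amin=15):
    m=cv2.inRange(cv2.cvtColor(img,cv2.COLOR_BGR2HSV),lo,hi)
    n,l,s,c=cv2.connectedComponentsWithStats(m)
    return [(c[i],s[i,4],cv2.minAreaRect(np.argwhere(l==i)[:,::-1].astype(np.float32))) for i in range(1,n) if s[i,4]>=amin]
E
python3 - <<'E'
from h import *
d=pickle.load(open('v.pkl','rb'))
np.set_printoptions(precision=4,suppress=True)
for n in d:
    for nm,lo,hi in(('orange',(4,150,60),(14,255,255)),('blue',(100,130,50),(125,255,255)),('red',(0,170,50),(3,255,255))):
        for c,a,r in blobs(d[n]['color'],lo,hi,10): print(n,nm,c,a,np.round(cv2.boxPoints(r),1).tolist())
t=d['top']
print(plane(t,[[545*.64,281*.64]],.122),plane(t,[[362*.64,312*.64],[207*.64,309*.64],[256*.64,310*.64]],.135))
a=cv2.resize(t['color'][165:235,120:245],None,fx=6,fy=6,interpolation=2)
b=cv2.resize(t['color'][155:205,310:370],None,fx=6,fy=6,interpolation=2)
o=np.zeros((600,750,3),np.uint8);o[:420]=np.clip(a*1.6,0,255)[:420,:750]
o=cv2.copyMakeBorder(o,0,0,0,0,0)
b=cv2.resize(b,None,fx=.6,fy=.6);o[420:600,:216]=np.clip(b*1.6,0,255)
cv2.imwrite('pics/c1.png',o)
E
```

```text
scene orange [156.9406 135.3366] 101 [[151.6999969482422, 128.1999969482422], [160.60000610351562, 127.4000015258789], [162.0, 143.0], [153.1999969482422, 143.8000030517578]]
scene orange [213.75 137.27] 100 [[207.8000030517578, 132.5], [218.8000030517578, 130.6999969482422], [220.89999389648438, 143.39999389648438], [209.89999389648438, 145.1999969482422]]
scene orange [179.0714 155.8571] 154 [[172.0, 149.0], [185.0, 149.0], [185.0, 163.0], [172.0, 163.0]]
scene orange [191.5    195.3125] 96 [[184.1999969482422, 203.89999389648438], [190.10000610351562, 185.10000610351562], [197.8000030517578, 187.60000610351562], [191.89999389648438, 206.3000030517578]]
scene blue [458.6509  44.9785] 1630 [[429.70001220703125, 55.099998474121094], [439.70001220703125, 20.200000762939453], [489.20001220703125, 34.29999923706055], [479.20001220703125, 69.19999694824219]]
scene blue [317.5333  59.181 ] 105 [[308.0, 61.0], [310.8999938964844, 52.29999923706055], [327.1000061035156, 57.70000076293945], [324.20001220703125, 66.4000015258789]]
scene blue [123.7857 119.    ] 28 [[120.4000015258789, 117.800
[... 1555 characters left out ...]
125, 234.5]]
top blue [507.9314 122.4571] 175 [[505.0, 96.0], [508.29998779296875, 95.80000305175781], [510.8999938964844, 149.0], [507.5, 149.10000610351562]]
top blue [442.4308 176.4769] 65 [[438.0, 173.0], [447.0, 173.0], [447.0, 180.0], [438.0, 180.0]]
top blue [230.9012 199.4691] 81 [[227.0, 194.0], [234.0, 194.0], [234.0, 205.0], [227.0, 205.0]]
top red [272.415  95.67 ] 200 [[261.1000061035156, 108.5], [277.6000061035156, 80.19999694824219], [283.5, 83.5999984741211], [267.0, 111.9000015258789]]
top red [164.36 198.14] 50 [[160.0, 195.0], [171.0, 195.0], [171.0, 201.0], [160.0, 201.0]]
[[ 0.5542 -0.2793  0.122 ]] [[0.5082 0.0296 0.135 ]
 [0.5186 0.2897 0.135 ]
 [0.5152 0.2072 0.135 ]]
```

View pics/c1.png

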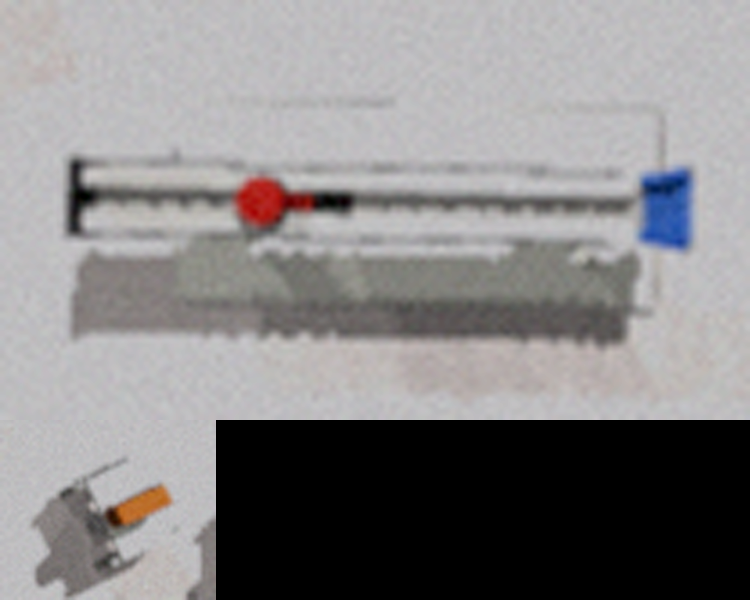

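The crop shows the mouth end at crop pixel (690,208), the cap at (70,195) and the knob at (262,202). The black buffer's face is at about (350,202). The hanger's tab leans to the right.

Run:
```python
from h import *
d=pickle.load(open('v.pkl','rb'));t,s=d['top'],d['scene']
np.set_printoptions(precision=4,suppress=True)
print('tab',tri(t,(348.62,178.63),s,(179.07,155.86)))
for c in [(341.2,179.4),(354.4,172.8),(356.8,177.6),(343.6,184.2)]: print(plane(t,c,.122)[0])
print('mouth',tri(t,(230.9,199.5),s,(276.47,185.2)),'knob',tri(t,(163.7,198.7),s,(334.3,210.3)))
f=lambda u,v:(120+u/6,165+v/6)
for n,p,z in(('mouth',(690,208),.13),('slotR',(628,206),.135),('slotL',(85,196),.135),('cap',(70,196),.135),('knob',(262,202),.15),('buf',(350,202),.127)): print(n,plane(t,f(*p),z)[0])
```

```text
tab [ 0.559  -0.2847  0.0992]
[ 0.5558 -0.2594  0.122 ]
[ 0.5725 -0.2945  0.122 ]
[ 0.5597 -0.3005  0.122 ]
[ 0.543  -0.2653  0.122 ]
mouth [0.5089 0.0328 0.1205] knob [0.5143 0.2063 0.1403]
mouth [0.5081 0.0213 0.13  ]
slotR [0.5095 0.0479 0.135 ]
slotL [0.5187 0.2852 0.135 ]
cap [0.5189 0.2918 0.135 ]
knob [0.5143 0.2036 0.15  ]
buf [0.5138 0.1711 0.127 ]
```

Emit:
drive_tool([
  [50,[-39,-43.7,0],0],
  [50,[-39,-43.7,0],0],
  [50,[-39,-43.7,0],0],
  [50,[-39,-43.7,0],0],
  [50,[-39,-43.7,0],0],
], squeeze=60)

```text
t: 0.72
eef_pos: [0.3443, 0.3233, 0.2311]
eef_rot: [-0.0, 0.193, 0.981, -0.0]
force: [1.2, 0.3, 0.0]
opening: 0.0423
gripper_force: 0.0
```

Emit:
drive_tool([
  [50,[-39,-43.7,0],0],
  [50,[-39,-43.7,0],0],
  [50,[-39,-43.7,0],0],
  [50,[-39,-43.7,0],0],
  [50,[-39,-43.7,0],0],
])

```text
t: 1.35
eef_pos: [0.4418, 0.0475, 0.2312]
eef_rot: [0.0, 0.193, 0.981, 0.0]
force: [1.0, -0.2, 0.1]
opening: 0.0426
gripper_force: 0.0
```

Emit:
drive_tool([
  [50,[-39,-43.7,0],0],
  [50,[-39,-43.7,0],0],
  [50,[-39,-43.7,0],0],
  [50,[-39,-43.7,0],0],
  [50,[-39,-43.7,0],0],
])

```text
t: 1.98
eef_pos: [0.5397, -0.2281, 0.2309]
eef_rot: [-0.0, 0.193, 0.981, 0.0]
force: [1.4, 0.1, -0.9]
opening: 0.0426
gripper_force: 0.0
```

Emit:
drive_tool([
  [50,[0,0,0],10.3],
  [50,[0,0,0],10.3],
  [50,[0,0,0],10.3],
  [50,[0,0,0],10.3],
  [50,[0,0,0],0],
])

```text
t: 2.6
eef_pos: [0.5391, -0.2265, 0.2307]
eef_rot: [-0.0, 0.525, 0.851, -0.0]
force: [0.1, 0.9, -0.0]
opening: 0.043
gripper_force: 0.0
```

```bash
cat >> h.py <<'E'
from scipy.spatial.transform import Rotation as Rn
np.set_printoptions(precision=4,suppress=True)
def st():
    from bench import arm
    s=arm.read_state(); R=Rn.from_quat(s['eef_rot'],scalar_first=True).as_matrix(); return s,np.array(s['eef_pos']),R
def wray(w,p,R,uv,z):
    T=np.array(w['tool_from_camera']); out=[]
    for q in np.atleast_2d(uv):
        r=R@T[:3,:3]@np.linalg.inv(w['mtx'])@[q[0],q[1],1]; c=p+R@T[:3,3]; out.append(c+r*(z-c[2])/r[2])
    return np.array(out)
E
python3 - <<'E'
from h import *
from bench import arm
s,p,R=st();w=arm.snapshot('wrist');pickle.dump((w,p,R),open('w1.pkl','wb'))
print(s['t'],p,R[:,0],R[:,1],s['force'],s['opening'],s['q'])
cv2.imwrite('pics/w1.png',w['color'])
for c,a,r in blobs(w['color'],(4,150,60),(14,255,255),60):
    b=cv2.boxPoints(r);print(c,a,b.tolist());print(wray(w,p,R,b,.122))
E
```

```text
2.6 [ 0.5391 -0.2265  0.2307] [-0.4486  0.8937  0.0005] [ 0.8937  0.4486 -0.001 ] [ 0.1261  0.8955 -0.0101] 0.043026871388407606 [-0.3242  0.3867  0.8485  1.7139 -0.31    1.1831  1.0721]
[137.9315 148.5561] 1417 [[109.3235092163086, 136.2058868408203], [140.05880737304688, 117.76472473144531], [165.47055053710938, 160.11766052246094], [134.73526000976562, 178.55882263183594]]
[[ 0.4105 -0.2444  0.122 ]
 [ 0.4279 -0.219   0.122 ]
 [ 0.4597 -0.2422  0.122 ]
 [ 0.4421 -0.2691  0.122 ]]
[412.3769 153.9515] 804 [[383.0437927246094, 153.3795623779297], [389.5839538574219, 135.39414978027344], [444.0218811035156, 155.1897735595703], [437.4817199707031, 173.17518615722656]]
[[ 0.6213 -0.1547  0.122 ]
 [ 0.6179 -0.1396  0.122 ]
 [ 0.668  -0.1329  0.122 ]
 [ 0.6722 -0.1482  0.122 ]]
[445.5597 166.4478] 134 [[436.0000305175781, 172.00003051757812], [445.2925109863281, 155.27362060546875], [453.4434509277344, 159.80191040039062], [444.1509704589844, 176.5283203125]]
[[ 0.6705 -0.1479  0.122 ]
 [ 0.669  -0.1325  0.122 ]
 [ 0.6775 -0.1326  0.122 ]
 [ 0.6791 -0.148   0.122 ]]
[251.1619 218.3765] 247 [[243.0, 210.0], [259.0, 210.0], [259.0, 231.0], [243.0, 231.0]]
[[ 0.538  -0.253   0.122 ]
 [ 0.5507 -0.2466  0.122 ]
 [ 0.5598 -0.2646  0.122 ]
 [ 0.5468 -0.2711  0.122 ]]
```

View pics/w1.png

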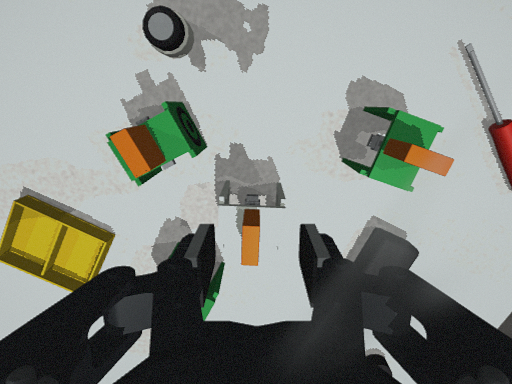

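The wrist view shows the target tab at (250,210–265), already aligned with the finger gap. A green look-alike is to either side, well clear of the fingers.

Emit:
drive_tool([
  [50,[-29,-3,0],0],
  [50,[-29,-3,0],0],
  [50,[0,0,40],0],
  [50,[0,0,40],0],
  [50,[0,0,30],0],
])

```text
t: 3.28
eef_pos: [0.5592, -0.2808, 0.1193]
eef_rot: [-0.001, 0.525, 0.851, 0.0]
force: [0.0, -0.3, 1.2]
opening: 0.0428
gripper_force: 0.0
```

Emit:
drive_tool([
  [50,[0,0,25],0],
  [50,[0,0,12],0],
  [50,[0,0,0],0],
])

```text
t: 3.65
eef_pos: [0.5596, -0.2811, 0.0838]
eef_rot: [-0.001, 0.526, 0.851, 0.0]
force: [-0.8, -0.4, 0.2]
opening: 0.0425
gripper_force: 0.0
```

Run:
```python
from h import *
from bench import arm
s,p,R=st();w=arm.snapshot('wrist')
print(s['t'],p,s['force'],s['opening'])
cv2.imwrite('pics/w2.png',w['color'])
```

```text
3.65 [ 0.5596 -0.2811  0.0838] [-0.8148 -0.4313  0.1606] 0.04247464747862788
```

View pics/w2.png

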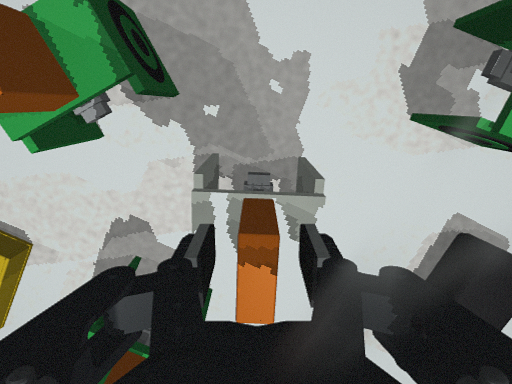

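The tab at (257,200–320) is centred between the pads. I'll close on it.

Emit:
drive_tool([
  [10,[0,0,0],0],
  [0,[0,0,0],0],
  [0,[0,0,0],0],
  [0,[0,0,0],0],
  [0,[0,0,0],0],
], squeeze=80)

```text
t: 4.32
eef_pos: [0.5606, -0.2817, 0.0855]
eef_rot: [0.001, 0.526, 0.851, 0.0]
force: [-0.4, 1.3, 6.3]
opening: 0.0153
gripper_force: 78.6
```

Emit:
drive_tool([
  [0,[0,0,-10],0],
  [0,[0,0,-40],0],
  [0,[0,0,-50],0],
  [0,[0,0,-50],0],
  [0,[0,0,0],0],
])

```text
t: 4.95
eef_pos: [0.5616, -0.2832, 0.2387]
eef_rot: [0.004, 0.526, 0.85, 0.001]
force: [0.3, -0.1, -2.5]
opening: 0.0148
gripper_force: 78.7
```

Run:
```python
from h import *
from bench import arm
s,p,R=st();w=arm.snapshot('wrist');pickle.dump((w,p,R),open('w3.pkl','wb'))
print(s['t'],p,R,s['force'],s['moment'],s['opening'])
cv2.imwrite('pics/w3.png',w['color'])
```

```text
4.95 [ 0.5616 -0.2832  0.2387] [[-0.4463  0.8948  0.0076]
 [ 0.8948  0.4464 -0.0033]
 [-0.0063  0.0053 -1.    ]] [ 0.3218 -0.0512 -2.4955] [-0.0063  0.003   0.0333] 0.014819737580549486
```

View pics/w3.png

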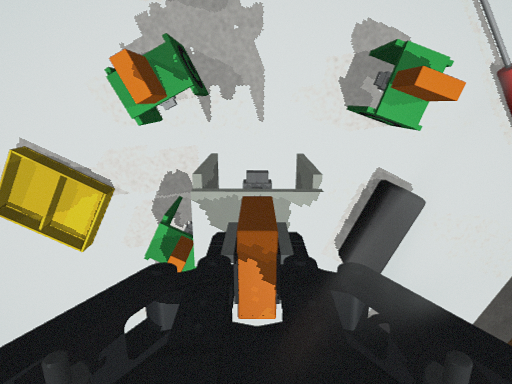

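The hanger is held, with the bridge front edge at row 190 between (192,190) and (323,190). The tab's front foot is at (257,197) and its top front edge is at row 230. I'll work out the offset of the hanger from the TCP.

Run:
```python
from h import *
w,p,R=pickle.load(open('w3.pkl','rb'))
zo=p[2]-.0855
for n,uv,z in(('bridgeL',(192,190),.076),('bridgeR',(323,190),.076),('tabfoot',(257,197),.076),('tabtopL',(238,231),.122),('tabtopR',(277,231),.122)):
    print(n,R.T@(wray(w,p,R,uv,zo+z)[0]-p)*1000)
g=(w['color'][150:200,185:330].astype(int)).sum(2)
m=cv2.inRange(cv2.cvtColor(w['color'],cv2.COLOR_BGR2HSV),(4,150,40),(14,255,255))
for v in(205,225,240,300): c=np.flatnonzero(m[v,225:290])+225;print(v,c[0],c[-1])
```

```text
bridgeL [ 23.7967 -34.645    9.1654]
bridgeR [23.6889 34.5235  9.5353]
tabfoot [19.8654 -0.3653  9.3732]
tabtopL [ 20.5986  -7.6927 -36.6721]
tabtopR [ 20.5631   7.2859 -36.592 ]
205 242 272
225 238 276
240 237 277
300 239 275
```

Emit:
drive_tool([
  [0,[48,11,0],0],
  [0,[48,11,0],0],
  [0,[48,11,0],0],
  [0,[48,12,0],0],
  [0,[46,11,0],0],
])

```text
t: 5.62
eef_pos: [0.5014, -0.0412, 0.2322]
eef_rot: [-0.002, 0.526, 0.851, -0.001]
force: [2.2, 0.1, -1.9]
opening: 0.0152
gripper_force: 78.4
```

Emit:
drive_tool([
  [0,[0,0,0],9.6],
  [0,[0,0,0],9.6],
  [0,[0,0,0],9.6],
  [0,[0,0,0],0],
  [0,[0,0,0],0],
])

```text
t: 6.25
eef_pos: [0.5028, -0.0432, 0.2333]
eef_rot: [-0.001, 0.72, 0.694, -0.001]
force: [0.9, 0.7, -3.3]
opening: 0.0153
gripper_force: 78.4
```

Run:
```python
from h import *
from bench import arm
s,p,R=st();w=arm.snapshot('wrist');pickle.dump((w,p,R),open('w4.pkl','wb'))
print(s['t'],p,R,s['force'],s['q'])
cv2.imwrite('pics/w4.png',cv2.resize(w['color'],(800,600),interpolation=2))
```

```text
6.25 [ 0.5028 -0.0432  0.2333] [[ 0.0372  0.9993 -0.002 ]
 [ 0.9993 -0.0372 -0.0001]
 [-0.0002 -0.002  -1.    ]] [ 0.8862  0.6778 -3.3211] [-0.8237  0.2114  0.9523  1.8906 -0.1892  1.1361  0.1615]
```

View pics/w4.png

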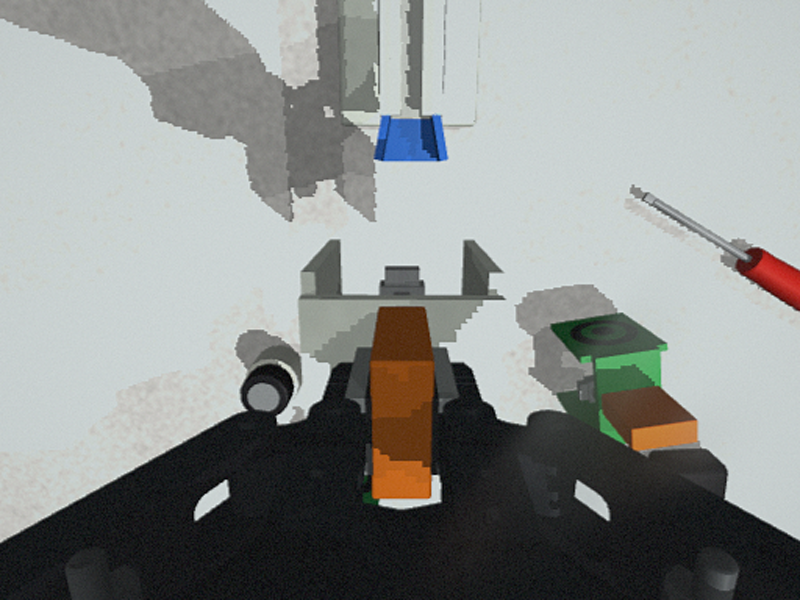

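The mouth's blue flare is at (375–447, 115–160), with the slot above it near column 412. The nose is at (402,275). The hanger is nearly in line, and I'll measure the residual.

Run:
```python
from h import *
w,p,R=pickle.load(open('w4.pkl','rb'))
m=cv2.inRange(cv2.cvtColor(w['color'],cv2.COLOR_BGR2HSV),(100,130,50),(125,255,255))
for v in(76,80,90,96,100,101,102,103):
    c=np.flatnonzero(m[v]); 
    if len(c): print(v,c[0],c[-1],[(R.T@(wray(w,p,R,(x,v),.130)[0]-p)*1000)[:2] for x in(c[0]-.5,c[-1]+.5)])
g=cv2.cvtColor(w['color'],cv2.COLOR_BGR2GRAY)
for v in(3,20,40,60): print(v,g[v,236:300].tolist())
for v in(3,20,40,60):print(v,[R.T@(wray(w,p,R,(x,v),.135)[0]-p)*1000 for x in(240,290)])
```

```text
76 244 281 [array([ 87.8804, -10.9832]), array([87.8741, 18.3175])]
80 243 282 [array([ 84.9643, -11.7911]), array([84.9585, 19.1543])]
90 242 284 [array([ 77.5883, -12.6643]), array([77.5842, 20.8808])]
96 241 285 [array([ 73.103 , -13.5089]), array([73.1   , 21.7739])]
100 240 285 [array([ 70.0875, -14.3392]), array([70.0854, 21.85  ])]
101 240 285 [array([ 69.3305, -14.3507]), array([69.3285, 21.8691])]
102 243 283 [array([ 68.572 , -11.9974]), array([68.5705, 20.3126])]
3 [159, 158, 158, 199, 210, 175, 120, 189, 210, 204, 204, 205, 206, 204, 205, 207, 204, 204, 207, 206, 180, 182, 183, 181, 185, 186, 131, 107, 111, 110, 109, 109, 111, 105, 110, 192, 208, 207, 204, 203, 204, 202, 206, 209, 205, 204, 209, 210, 178, 161, 196, 207, 206, 205, 205, 205, 207, 206, 206, 205, 205, 203, 205, 205]
20 [142, 143, 141, 142, 146, 119, 74, 188, 208, 208, 204, 205, 204, 205, 207, 205, 205, 208, 205, 206, 200, 185, 186, 186, 189, 129, 102, 110, 112, 107, 112, 108, 109, 100, 132, 198, 209, 207, 207, 205, 204, 207, 209, 204, 205, 206, 206, 208, 177, 198, 208, 205, 204, 207, 208, 206, 206, 205, 205, 
[... 292 characters left out ...]
07, 206, 211, 207, 206, 207, 208, 208, 209, 204, 205]
60 [119, 118, 115, 114, 195, 212, 164, 197, 210, 208, 206, 206, 206, 207, 209, 208, 208, 207, 207, 207, 197, 188, 188, 188, 188, 131, 103, 106, 106, 108, 107, 107, 109, 89, 192, 210, 208, 207, 206, 208, 208, 210, 209, 207, 207, 209, 208, 205, 208, 209, 209, 206, 210, 208, 206, 207, 206, 207, 207, 208, 208, 210, 207, 211]
3 [array([136.476 , -12.6963,  98.3266]), array([136.4532,  22.9215,  98.2561])]
20 [array([125.5698, -12.8575,  98.3293]), array([125.5501,  23.2399,  98.2578])]
40 [array([112.3569, -13.0528,  98.3326]), array([112.3411,  23.6256,  98.2599])]
60 [array([ 98.7115, -13.2545,  98.336 ]), array([98.7   , 24.0239, 98.2621])]
```

Emit:
drive_tool([
  [0,[0,4,30],0],
  [0,[0,0,30],0],
  [0,[0,0,15],0],
  [0,[0,0,3],0],
  [0,[0,0,0],0],
])

```text
t: 6.92
eef_pos: [0.5083, -0.0437, 0.157]
eef_rot: [0.0, 0.721, 0.693, 0.001]
force: [0.3, 0.6, -1.8]
opening: 0.0149
gripper_force: 78.3
```

Run:
```python
from h import *
from bench import arm
s,p,R=st();w=arm.snapshot('wrist');pickle.dump((w,p,R),open('w5.pkl','wb'))
print(s['t'],p,R,s['force'])
cv2.imwrite('pics/w5.png',cv2.resize(w['color'][0:240,120:420],None,fx=2.5,fy=2.5,interpolation=2))
```

```text
6.925 [ 0.5083 -0.0437  0.157 ] [[ 0.0395  0.9992  0.0013]
 [ 0.9992 -0.0395  0.0002]
 [ 0.0002  0.0013 -1.    ]] [ 0.3068  0.5894 -1.7638]
```

View pics/w5.png

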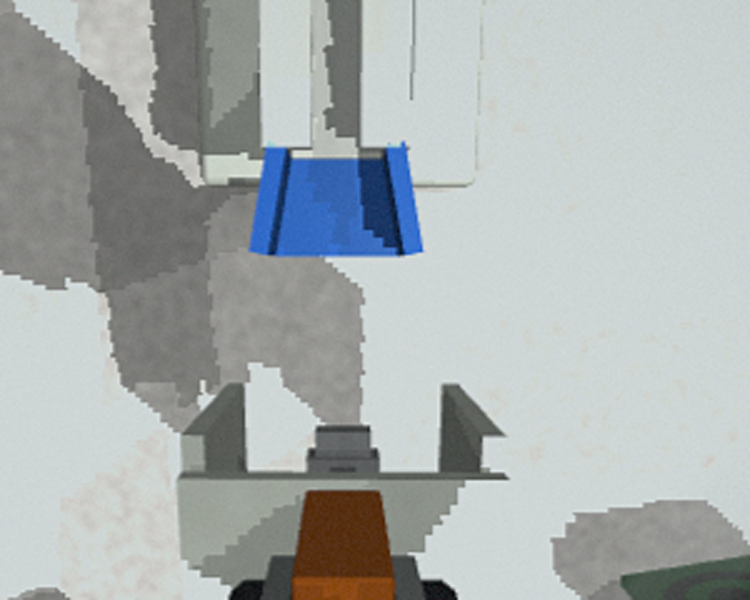

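The mouth is at crop (249–422, 250), the slot at (311–362, 140) and the nose at (316–370, 430).

Run:
```python
from h import *
w,p,R=pickle.load(open('w5.pkl','rb'))
f=lambda n,u,v,z:print(n,R.T@(wray(w,p,R,(120+u/2.5-.3,v/2.5-.3),z)[0]-p)*1000)
for u in(249,422):f('mouth',u,250,.130)
for u in(311,362):f('slot',u,140,.135)
for u in(311,362):f('slot',u,5,.135)
for u in(260,):f('raillo',u,140,.135),f('raillo',u,5,.135)
zo=p[2]-.0855
for u in(316,370):f('nosetop',u,430,zo+.0575)
for u in(307,379):f('foottop',u,452,zo+.059)
for u in(178,508):f('bridge',u,476,zo+.076)
print(w['mtx'],w['tool_from_camera'])
```

```text
mouth [ 69.454  -21.1103  26.9476]
mouth [69.453  16.5172 26.9958]
slot [90.919  -7.1854 21.97  ]
slot [90.9203  3.197  21.9833]
slot [115.3137  -6.9133  21.9755]
slot [115.3166   3.032   21.9883]
raillo [ 90.9177 -17.5664  21.9567]
raillo [115.3108 -16.8572  21.9627]
nosetop [29.1606 -6.9543 27.9973]
nosetop [29.1569  5.6272 28.0134]
foottop [24.2553 -9.0442 26.4936]
foottop [24.2498  7.7174 26.5151]
bridge [ 23.3467 -35.5454   9.4594]
bridge [23.3211 34.2252  9.5489]
[[302.1595   0.     256.757 ]
 [  0.     302.1595 186.6197]
 [  0.       0.       1.    ]] [[-0.     -0.9641 -0.2656  0.0675]
 [ 1.      0.     -0.0001 -0.0007]
 [ 0.0001 -0.2656  0.9641 -0.144 ]
 [ 0.      0.      0.      1.    ]]
```

Emit:
drive_tool([
  [0,[10,-1.4,1.5],0],
  [0,[15,0,0],0],
  [0,[7,0,0],0],
  [0,[0,0,0],0],
])

```text
t: 7.48
eef_pos: [0.5077, -0.0103, 0.1548]
eef_rot: [-0.0, 0.72, 0.694, 0.0]
force: [-0.2, -0.6, -2.5]
opening: 0.0153
gripper_force: 78.3
```

Emit:
drive_tool([
  [0,[3,0,0],0],
  [0,[3,0,0],0],
  [0,[3,0,0],0],
  [0,[3,0,0],0],
])

```text
t: 7.98
eef_pos: [0.508, 0.0006, 0.1548]
eef_rot: [-0.0, 0.721, 0.693, 0.0]
force: [0.5, 0.7, -2.8]
opening: 0.0153
gripper_force: 78.3
```

Emit:
drive_tool([
  [0,[3,0,0],0],
  [0,[3,0,0],0],
  [0,[3,0,0],0],
])

```text
t: 8.35
eef_pos: [0.5083, 0.0097, 0.1548]
eef_rot: [-0.0, 0.721, 0.693, 0.0]
force: [0.0, -0.2, -2.3]
opening: 0.0153
gripper_force: 78.3
```

Emit:
drive_tool([
  [0,[2,0,0],0],
  [0,[2,0,0],0],
  [0,[2,0,0],0],
])

```text
t: 8.72
eef_pos: [0.5086, 0.0155, 0.1548]
eef_rot: [-0.0, 0.721, 0.693, 0.0]
force: [0.8, -0.6, -1.7]
opening: 0.0151
gripper_force: 78.3
```

Emit:
drive_tool([
  [0,[2,0,0],0],
  [0,[2,0,0],0],
  [0,[2,0,0],0],
])

```text
t: 9.1
eef_pos: [0.5089, 0.0216, 0.1548]
eef_rot: [-0.0, 0.721, 0.693, 0.0]
force: [-0.3, -0.5, -2.9]
opening: 0.0145
gripper_force: 78.3
```

Emit:
drive_tool([
  [0,[3,0,0],0],
  [0,[3,0,0],0],
  [0,[3,0,0],0],
])

```text
t: 9.48
eef_pos: [0.5092, 0.0307, 0.1548]
eef_rot: [-0.0, 0.721, 0.693, 0.0]
force: [-0.4, 0.1, -2.7]
opening: 0.0153
gripper_force: 78.3
```

Emit:
drive_tool([
  [0,[5,0,0],0],
  [0,[6,0,0],0],
  [0,[6,0,0],0],
  [0,[6,0,0],0],
  [0,[6,0,0],0],
])

```text
t: 10.1
eef_pos: [0.5103, 0.0599, 0.1548]
eef_rot: [-0.0, 0.721, 0.693, 0.0]
force: [-0.6, 0.0, -2.6]
opening: 0.0151
gripper_force: 78.3
```

Emit:
drive_tool([
  [0,[8,0,0],0],
  [0,[8,0,0],0],
  [0,[8,0,0],0],
  [0,[8,0,0],0],
  [0,[5,0,0],0],
])

```text
t: 10.72
eef_pos: [0.5118, 0.0971, 0.1548]
eef_rot: [-0.0, 0.721, 0.693, 0.0]
force: [0.0, -0.4, -2.4]
opening: 0.0152
gripper_force: 78.3
```

Emit:
drive_tool([
  [0,[4,0,0],0],
  [0,[4,0,0],0],
  [0,[4,0,0],0],
  [0,[4,0,0],0],
  [0,[4,0,0],0],
])

```text
t: 11.35
eef_pos: [0.5126, 0.1166, 0.1548]
eef_rot: [-0.0, 0.721, 0.693, 0.0]
force: [-0.5, 0.2, -2.9]
opening: 0.0152
gripper_force: 78.3
```

Emit:
drive_tool([
  [0,[3,0,0],0],
  [0,[3,0,0],0],
  [0,[2,0,0],0],
  [0,[2,0,0],0],
  [0,[2,0,0],0],
])

```text
t: 11.98
eef_pos: [0.513, 0.1284, 0.1548]
eef_rot: [-0.0, 0.721, 0.693, 0.0]
force: [0.5, 0.3, -3.0]
opening: 0.015
gripper_force: 78.3
```

Emit:
drive_tool([
  [0,[1.5,0,0],0],
  [0,[1.5,0,0],0],
  [0,[1,0,0],0],
])

```text
t: 12.35
eef_pos: [0.5132, 0.1324, 0.1548]
eef_rot: [0.0, 0.721, 0.693, 0.0]
force: [0.3, -0.8, -2.3]
opening: 0.0148
gripper_force: 78.3
```

Emit:
drive_tool([
  [0,[1,0,0],0],
  [0,[1,0,0],0],
  [0,[1,0,0],0],
  [0,[1,0,0],0],
])

```text
t: 12.85
eef_pos: [0.5134, 0.1364, 0.1548]
eef_rot: [-0.0, 0.721, 0.693, 0.0]
force: [0.2, 0.1, -1.9]
opening: 0.0149
gripper_force: 78.3
```

Emit:
drive_tool([
  [0,[1,0,0],0],
  [0,[1,0,0],0],
  [0,[1,0,0],0],
  [0,[1,0,0],0],
])

```text
t: 13.35
eef_pos: [0.5135, 0.1404, 0.1548]
eef_rot: [-0.0, 0.721, 0.693, 0.0]
force: [-0.4, -0.6, -2.4]
opening: 0.015
gripper_force: 78.3
```

Emit:
drive_tool([
  [0,[1,0,0],0],
  [0,[1,0,0],0],
  [0,[1,0,0],0],
])

```text
t: 13.72
eef_pos: [0.5137, 0.1434, 0.1548]
eef_rot: [-0.0, 0.721, 0.693, 0.0]
force: [0.4, -0.1, -2.9]
opening: 0.0149
gripper_force: 78.3
```

Emit:
drive_tool([
  [0,[1,0,0],0],
  [0,[1,0,0],0],
  [0,[1,0,0],0],
])

```text
t: 14.1
eef_pos: [0.5138, 0.1464, 0.1548]
eef_rot: [-0.0, 0.721, 0.693, 0.0]
force: [-0.2, -0.8, -2.0]
opening: 0.0153
gripper_force: 78.3
```

Emit:
drive_tool([
  [0,[1,0,0],0],
  [0,[1,0,0],0],
])

```text
t: 14.35
eef_pos: [0.5138, 0.1466, 0.1549]
eef_rot: [0.001, 0.721, 0.693, -0.001]
force: [-0.8, -4.7, 0.2]
opening: 0.0149
gripper_force: 78.7
```

Emit:
drive_tool([
  [0,[1,0,0],0],
  [0,[1,0,0],0],
])

```text
t: 14.6
eef_pos: [0.5138, 0.1477, 0.1549]
eef_rot: [0.001, 0.721, 0.692, -0.001]
force: [-1.7, -5.3, 0.3]
opening: 0.0151
gripper_force: 78.8
```

Emit:
drive_tool([
  [0,[1,0,0],0],
  [0,[1,0,0],0],
  [0,[0,0,0],0],
])

```text
t: 14.98
eef_pos: [0.5139, 0.1498, 0.1549]
eef_rot: [0.001, 0.721, 0.692, -0.001]
force: [-0.9, -5.4, -0.3]
opening: 0.0151
gripper_force: 78.8
```

Emit:
drive_tool([
  [0,[1,0,0],0],
  [0,[1,0,0],0],
])

```text
t: 15.22
eef_pos: [0.514, 0.1516, 0.1549]
eef_rot: [0.001, 0.722, 0.692, -0.001]
force: [-0.8, -5.4, 1.0]
opening: 0.0151
gripper_force: 78.8
```

Emit:
drive_tool([
  [0,[1,0,0],0],
  [0,[0,0,0],0],
])

```text
t: 15.48
eef_pos: [0.514, 0.1528, 0.1549]
eef_rot: [0.001, 0.721, 0.692, -0.001]
force: [-0.7, -6.1, 1.3]
opening: 0.0152
gripper_force: 78.8
```

Emit:
drive_tool([
  [0,[0.6,0,0],0],
  [0,[0.6,0,0],0],
  [0,[0,0,0],0],
])

```text
t: 15.85
eef_pos: [0.5141, 0.154, 0.1549]
eef_rot: [0.001, 0.721, 0.692, -0.001]
force: [-0.5, -5.1, -0.4]
opening: 0.0154
gripper_force: 78.8
```

Emit:
drive_tool([
  [0,[0.6,0,0],0],
  [0,[0,0,0],0],
])

```text
t: 16.1
eef_pos: [0.5141, 0.1546, 0.1549]
eef_rot: [0.001, 0.721, 0.692, -0.001]
force: [-1.2, -5.6, 0.5]
opening: 0.0152
gripper_force: 78.8
```

Emit:
drive_tool([
  [0,[0.6,0,0],0],
  [0,[0,0,0],0],
])

```text
t: 16.35
eef_pos: [0.5141, 0.1547, 0.1549]
eef_rot: [0.001, 0.722, 0.692, -0.001]
force: [-0.5, -6.0, -0.0]
opening: 0.015
gripper_force: 78.9
```

Emit:
drive_tool([
  [0,[0.6,0,0],0],
  [0,[0,0,0],0],
])

```text
t: 16.6
eef_pos: [0.5141, 0.1548, 0.1549]
eef_rot: [0.001, 0.722, 0.692, -0.002]
force: [-1.3, -7.4, 1.4]
opening: 0.0153
gripper_force: 79.0
```

Emit:
drive_tool([
  [0,[0.6,0,0],0],
  [0,[0,0,0],0],
])

```text
t: 16.85
eef_pos: [0.5141, 0.1548, 0.155]
eef_rot: [0.001, 0.722, 0.692, -0.002]
force: [-0.9, -7.7, 2.5]
opening: 0.0151
gripper_force: 79.1
```

Emit:
drive_tool([
  [0,[0.6,0,0],0],
  [0,[0,0,0],0],
])

```text
t: 17.1
eef_pos: [0.5141, 0.1549, 0.155]
eef_rot: [0.002, 0.722, 0.692, -0.002]
force: [-1.9, -8.3, 2.4]
opening: 0.0151
gripper_force: 79.2
```

Emit:
drive_tool([
  [0,[1,0,0],0],
  [0,[1,0,0],0],
  [0,[0,0,0],0],
])

```text
t: 17.48
eef_pos: [0.5141, 0.1551, 0.155]
eef_rot: [0.002, 0.722, 0.692, -0.003]
force: [-2.4, -12.7, 4.0]
opening: 0.0151
gripper_force: 79.4
```

Emit:
drive_tool([
  [0,[1,0,0],0],
  [0,[0,0,0],0],
])

```text
t: 17.73
eef_pos: [0.5141, 0.1552, 0.1551]
eef_rot: [0.003, 0.722, 0.692, -0.004]
force: [-3.3, -13.1, 4.7]
opening: 0.0149
gripper_force: 79.5
```

Emit:
drive_tool([
  [0,[-1.5,0,0],0],
  [0,[-1.5,0,0],0],
  [0,[0,0,0],0],
])

```text
t: 18.1
eef_pos: [0.5142, 0.1549, 0.155]
eef_rot: [0.002, 0.722, 0.692, -0.002]
force: [-1.6, -8.2, 2.2]
opening: 0.015
gripper_force: 79.3
```

Emit:
drive_tool([
  [0,[-1,0,0],0],
  [0,[-1,0,0],0],
  [0,[0,0,0],0],
])

```text
t: 18.48
eef_pos: [0.5141, 0.1547, 0.1549]
eef_rot: [0.001, 0.722, 0.692, -0.001]
force: [-1.4, -5.5, 1.3]
opening: 0.0154
gripper_force: 79.2
```

Emit:
drive_tool([
  [0,[-1,0,1],0],
  [0,[0,0,0.5],0],
  [0,[0,0,0],0],
])

```text
t: 18.85
eef_pos: [0.5143, 0.1547, 0.1536]
eef_rot: [0.001, 0.721, 0.693, -0.001]
force: [-1.3, -5.5, 0.8]
opening: 0.0152
gripper_force: 79.2
```

Emit:
drive_tool([
  [30,[0,0,0],0],
  [45,[0,0,0],0],
  [45,[0,0,0],0],
  [45,[0,0,0],0],
  [45,[0,0,0],0],
])

```text
t: 19.48
eef_pos: [0.5142, 0.1568, 0.1533]
eef_rot: [-0.0, 0.721, 0.693, 0.0]
force: [-0.1, -0.3, -0.1]
opening: 0.0387
gripper_force: 0.0
```

Emit:
drive_tool([
  [45,[0,0,-10],0],
  [45,[0,0,-30],0],
  [45,[0,0,-40],0],
  [45,[0,0,-40],0],
  [45,[0,0,0],0],
])

```text
t: 20.1
eef_pos: [0.5165, 0.1567, 0.2771]
eef_rot: [0.001, 0.721, 0.693, 0.004]
force: [-0.6, 0.3, 0.1]
opening: 0.0382
gripper_force: 0.0
```

Run:
```python
from h import *
from bench import arm
s,p,R=st();w=arm.snapshot('wrist');t=arm.snapshot('scene');pickle.dump((w,p,R),open('w6.pkl','wb'))
print(s['t'],p,R,s['force'],s['opening'])
o=np.zeros((600,800,3),np.uint8);o[:384,:512]=w['color'];o[300:,400:]=cv2.resize(t['color'][140:260,240:400],(400,300))
cv2.imwrite('pics/w6.png',o)
```

```text
20.1 [0.5165 0.1567 0.2771] [[ 0.0399  0.9992  0.0065]
 [ 0.9992 -0.0399  0.0037]
 [ 0.004   0.0063 -1.    ]] [-0.5542  0.2607  0.0671] 0.03823360400182462
```

View pics/w6.png

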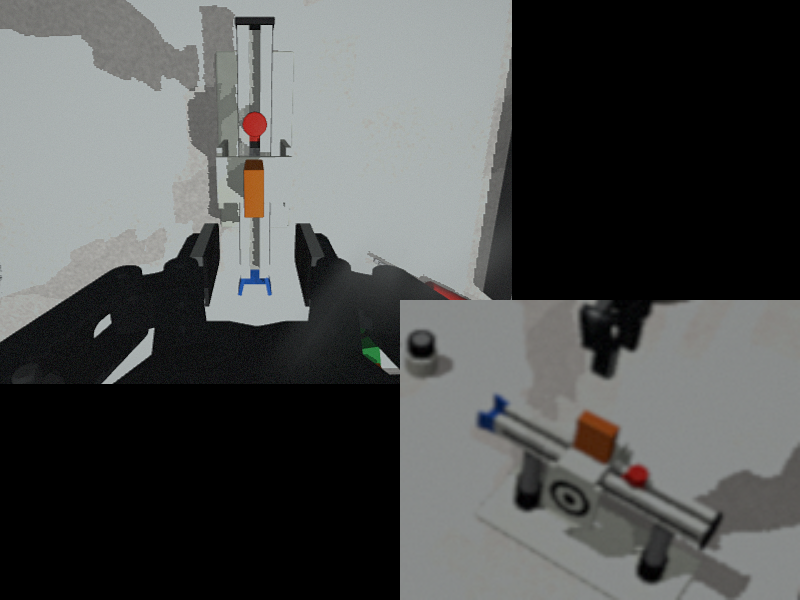

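The wrist view shows the hanger on the rail, with the tab at (254,160–217) and the knob at (255,125). The gripper is clear. I'll check the spacing from hanger to knob, which should be 52 mm.

Run:
```python
from h import *
w,p,R=pickle.load(open('w6.pkl','rb'))
h=cv2.cvtColor(w['color'],cv2.COLOR_BGR2HSV)
f=lambda uv,z:R.T@(wray(w,p,R,uv,z)[0]-p)*1000
for c,a,r in blobs(w['color'],(0,150,60),(3,255,255),100)+blobs(w['color'],(4,150,40),(14,255,255),100): print(c,a,cv2.boxPoints(r).tolist())
m=cv2.inRange(h,(4,150,40),(14,255,255));v=np.flatnonzero(m[:,254]);print(v[0],v[-1],w['color'][150:225:3,254].sum(1))
print('knob',f((255,125),.152),'tabfar',f((254,v[-1]+.5),.122+.0685),'tabfront foot',f((254,v[0]),.1445),'bridge',f((254,157),.1445))
```

```text
[254.3347 125.2772] 505 [[236.1273651123047, 132.43312072753906], [249.57960510253906, 107.77068328857422], [270.3885498046875, 119.12100219726562], [256.936279296875, 143.783447265625]]
[464.2872 304.6051] 390 [[433.3846435546875, 288.92303466796875], [438.923095703125, 280.6153564453125], [486.23077392578125, 312.15380859375], [480.69232177734375, 320.46148681640625]]
[253.1064 187.5681] 977 [[244.0, 160.0], [263.0, 160.0], [263.0, 217.0], [244.0, 217.0]]
160 217 [189 218 226 269 123 112 134 306 304 297 306 306 301 301 300 301 303 305
 293 294 306 308 319 266 248]
knob [ 49.2853  -2.2909 125.2651] tabfar [-22.0358  -2.995   86.4759] tabfront foot [ 16.9203  -3.3116 132.6301] bridge [ 19.7273  -3.3048 132.6414]
```

```bash
python3 -c "
from bench import arm
print(arm.close_job())"
```

```text
the job is handed in; nothing more can be done
None
```

The hanger is on the rail with the buffer pressed fully in: it stopped on the hard end at 13 N, and the hanger-to-knob spacing measured 51.8 mm against 52 mm expected. I released it, cleared the gripper and handed in at about 20 s; no verdict came back.

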